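# Tip the lid trough

## Task

Draw the wooden gate out of the lid trough and put it down on the white plastic lid. Then push the red lip down, without gripping it, until the trough bears firmly on the rubber buffer under it (about 13 N of push, never above 22 N), keep it there until all three jar lids have slid to the lip end, and ease the trough back up level without letting it spring up. Leave everything else where it stands.

Things in the scene. Friction and masses are not known exactly. Their poses are not given: they have to be found in the camera images.
- trough_floor (a point): Middle of the tipping trough's steel floor, on its hinge axis, 150 mm above the table. Axes tilt with the trough: y along it to the lip end, x across it (along the hinge), z up out of the floor. Channel 300 mm long (y -150 to +150), 58 mm wide; wooden walls 26 mm high, 8 mm thick at the ends, 76 mm over both side walls.
- stand: Fixed wooden stand of the trough; origin on the table under the hinge's middle, axes as the trough's when level. Two cheeks, 12 mm thick, 70 mm long, stand beside the trough's middle (43 to 55 mm either side), 165 mm high. Its foot lies under the trough and carries a rubber buffer on a post, 115 mm from the hinge towards the lip.
- lip (a point): Middle of the upper face of the red push lip, a flat flange 76 mm wide (x), 47 mm long (y), 6 mm thick, past the +y end wall and level with the wall tops: 182 mm along y and 26 mm along z from trough_floor. Push it down from above with shut fingers, never above 22 N. Spring alone: 2 N at level, about 5 N at 0.55 rad. On the buffer the push climbs about 1.7 N per mm of lip travel; aim at 13 N (10 N or more is firm).
- trough (a joint): Tilt in rad: 0 is level (upper stop, where a spring holds it), growing as the lip goes down. Let go, the spring throws it up: follow it up in contact with the lip, well below 1.2 rad/s. The rubber buffer stops it at a tilt set anew each time, anywhere from 0.43 to 0.62 rad and not measured: it must be felt. From there the push grows steeply.
- gate_center (a point): Centre, half-way up, of the loose upright wooden gate, 70 mm tall, 60 g, that holds back the lids: dark board 68 mm wide (x), 9 thick (y), 36 high, with a yellow grip tab on top 32 wide (x), 12 thick (y), 34 high, tab centre 18 mm above this point. Stands on the trough's floor 36 mm from the hinge towards the lip, in open-topped notches 26 mm deep. Grip the tab across y, lift straight up.
- white_lid: Loose white plastic lid lying upside down on the table like a saucer: 130 mm across, inner floor 4 mm above the table, a rim 3 mm thick and 12 mm high. Origin: centre of its underside. It lies to the robot's near right or near left; the mug stands on the other side.
- lid_a_center (a point): Centre of a loose brass-coloured metal jar lid, a disc of 53 mm diameter, 10 mm high, 30 g, lying flat in the trough (the farthest from the lip). They lie in one row and keep their order. They slide down the bare floor, slowly at first, at a tilt of 0.25 to 0.40 rad.
- lid_b_center (a point): Centre of a loose brass-coloured metal jar lid, a disc of 53 mm diameter, 10 mm high, 30 g, lying flat in the trough (the middle one). They lie in one row and keep their order. They slide down the bare floor, slowly at first, at a tilt of 0.25 to 0.40 rad.
- lid_c_center (a point): Centre of a loose brass-coloured metal jar lid, a disc of 53 mm diameter, 10 mm high, 30 g, lying flat in the trough (the one next to the gate). They lie in one row and keep their order. They slide down the bare floor, slowly at first, at a tilt of 0.25 to 0.40 rad.
- mug: Bystander: brown ceramic mug, 82 mm across, 95 mm high, handle to one side; origin under its centre.
- jar1: Bystander: glass jar with a steel cap, 76 mm across, 125 mm high, in the slotted wooden rack on the left; origin under its centre.
- jar2: Bystander: glass jar with a steel cap, 76 mm across, 125 mm high, in the slotted wooden rack on the left; origin under its centre.
- jar3: Bystander: glass jar with a steel cap, 76 mm across, 125 mm high, in the slotted wooden rack on the left; origin under its centre.
- seamer: Bystander: steel jar seamer, 92 mm across, 80 mm high with its black top knob, wooden lever reaching out 190 mm along its own x at 42 mm height; origin under the centre of the round part.
Mind the look-alikes: they are no part of the job. What is shaped like the part that bears lid_a_center but purple or turquoise is not meant.

How it is judged:
By the outcome, as a careful person would: the job done as asked, in the order asked, and still so for the second after the job is handed in, with the robot touching nothing.
It also fails if it takes over 69 s, if anything falls off the work surface, if the arm or the gripper's body presses on something with over 40 N, if the wrist force passes 120 N, or if a joint passes its speed limit or range.

## Robot

A 6-joint arm with a two-finger parallel gripper is mounted at the origin on the work surface. World frame = base frame: x ahead of the robot, y to its left, z up, the work surface at z = 0. Lengths are in m, angles in rad, forces in N, time in s.
With the tool pointing down it reaches from about 0.375 to 0.9 m from the base axis. Payload 3.1 kg.
Tool frame: the origin (TCP) lies where the fingers leave the gripper's body, on its centre line; the fingertips stand 73 mm ahead of it and the grasp point (between the pads) lies 54 mm ahead of it; z points along the fingers, y is the line along which they close (so a half turn about z gives the same grasp; the last joint's range is limited). The gripper opens to 85 mm and grips with 20 to 120 N. Pads are 22 mm wide; open, the fingers measure 114 mm over their backs; the gripper's body (76 mm by 85 mm) begins 54 mm behind the grasp point. The pads swing forward as they close: fully open they stand 13 mm farther back than shut.
Start: joints at [-0.178, 0.527, 1.433, -0, 1.181, -0.178], TCP at [0.625, 0, 0.304] pointing down, gripper open.
Joint ranges: [-3.08, 3.08], [-0.75, 2.2], [0.22, 2.44], [-1.43, 4.57], [0, 2.65], [-2.85, 2.85]. Speed limits (rad/s): [2.79, 2.79, 3.14, 3.14, 3.14, 3.14].

## Interface

Orientations are given as a unit quaternion [x, y, z, w].
In Python, from station import manip gives the robot as it stands.
- The arm moves only by the tool step_arm, never from a script. Its argument "moves" is one flat list of numbers, 5 for each row, row after row: the opening, from 0 (shut) to 1 (fully open), then the shift along the world's x, y, z scaled (see below), then the turn about the world's z scaled (see below). In form: [fingers, x, y, z, yaw, fingers, x, y, z, yaw, ...]. A call has 1 to 12 rows; each row is the pose to reach, as a shift and turn from the pose commanded when the call began, turning the shorter way round; what a row does not reach only later rows make up. The controller multiplies each number of a shift by 200 mm and each number of a turn by pi rad. A row lasts 1/8 s, in which the tool goes at most 62.5 mm and 10.7 degrees, less where a joint would pass 70% of its speed; a pose out of reach is approached as far as the arm can. A call with a number of a shift or a turn outside -1 to 1 is refused whole. A call with a gripper value outside its range is refused whole. The fingers move at their own pace and stop on an object; "grip_force" is the grip in N (left out, the last holds). Time passes only in rows, so rows that repeat a pose let the fingers close. It gives the time, the measured TCP pose, the force, the opening and the grip force at its end, in the units of the state.
- manip.sense(): the state, without advancing time (a new reading comes with each control period).
- manip.snapshot(name): name is "scene" or "side" or "wrist"; returns a dict with "color" (384x512x3 uint8, blue, green, red), "z_map" (384x512 float32, m along the optical axis (not along the pixel's ray), 0 where there is no reading), "fovy" (degrees; the focal length in pixels is half the picture's height over the tangent of half this angle, whatever the lens; pixels are square), "cx", "cy" (the principal point, pixels), "R" (3x3) and "t" (3): a world point X has camera coordinates R X + t; the wrist camera has in their place "mount" (4x4, takes a point from camera to tool coordinates, whose origin is the TCP and whose axes are the flange's). Camera axes: x right, y down, z forward; pixel columns grow to the right and rows downward; lengths in m; the calibration is good to about 2 mm. A picture is of the moment at which its call begins: read the wrist's pose just before it.
- manip.sign_off(): hands the job in; it is judged then, once.
The state is a dict: "t": time; "q": joint angles; "qd": joint speeds; "tau": joint torques, N m; "tcp_pos": TCP position; "tool_rot": TCP orientation; "force": force on the tool from outside, world axes, zero at the start; "ft_torque": the same for the moment, N m; "finger_gap": opening from 0.0 (shut) to 1.0 (fully open); "gripper_force": force on a finger pad.
Only numpy, scipy, OpenCV 4.12 (cv2) and the standard library are available. Lean on these libraries where they do the work, as an engineer would, in place of code of your own. Each camera call takes 0.05 s, during which the arm holds its last target. There are 200 camera calls.

## Working session

There is one attempt and no reset: what is moved stays moved. The work goes in short steps, Python scripts to look and compute and a tool call to move; the robot and the scene stay as the last step left them, time stands still between calls to the robot, and variables do not carry over. Pictures are saved under pics/ and viewed, at most 10 in all, crops included, and the job is handed in when it is done.

Besides the shell and the picture viewer there is one more tool, called after "Request:" as name(argument=value, ...) on one line, values as JSON. step_arm: Moves the arm, as the interface text tells. Its arguments: {"type":"object","properties":{"moves":{"type":"array","items":{"type":"number"}},"grip_force":{"type":"number"}},"required":["moves"]}

```bash
mkdir -p pics; ls; cat > h.py <<'E'
import numpy as np, cv2, pickle
from station import manip
def snap(n):
    s=manip.sense(); d=manip.snapshot(n); d['s']=s
    if 'mount' in d:
        from scipy.spatial.transform import Rotation as Ro
        T=np.eye(4); T[:3,:3]=Ro.from_quat(s['tool_rot']).as_matrix(); T[:3,3]=s['tcp_pos']
        M=np.linalg.inv(T@np.array(d['mount'])); d['R']=M[:3,:3]; d['t']=M[:3,3]
    d['R']=np.array(d['R']);d['t']=np.array(d['t'])
    d['f']=d['color'].shape[0]/2/np.tan(np.radians(d['fovy'])/2)
    return d
def pts(d):
    z=d['z_map']; v,u=np.mgrid[:z.shape[0],:z.shape[1]]
    c=np.stack([(u-d['cx'])/d['f']*z,(v-d['cy'])/d['f']*z,z],-1)
    P=(c-d['t'])@d['R']; P[z==0]=np.nan; return P
def onplane(d,u,v,z):
    r=np.array([(u-d['cx'])/d['f'],(v-d['cy'])/d['f'],1])@d['R']; o=-d['R'].T@d['t']
    return o+r*(z-o[2])/r[2]
def proj(d,X):
    c=d['R']@np.array(X)+d['t']; return c[:2]/c[2]*d['f']+[d['cx'],d['cy']]
E
python3 - <<'E'
from h import *
ds={n:snap(n) for n in('scene','side')}
pickle.dump(ds,open('d0.pkl','wb'))
a=np.hstack([ds['scene']['color'],ds['side']['color']])
cv2.imwrite('pics/a.png',cv2.resize(ds['scene']['color'],(800,600)));cv2.imwrite('pics/b.png',cv2.resize(ds['side']['color'],(800,600)))
print(manip.sense()['force'],[-d['R'].T@d['t'] for d in ds.values()])
E
```

```text
pics
[ 0.34608521  0.23327361 -1.24790897] [array([1.15962718, 0.15088041, 1.07904158]), array([ 0.56048329, -0.84407758,  0.75668855])]
```

View pics/a.png

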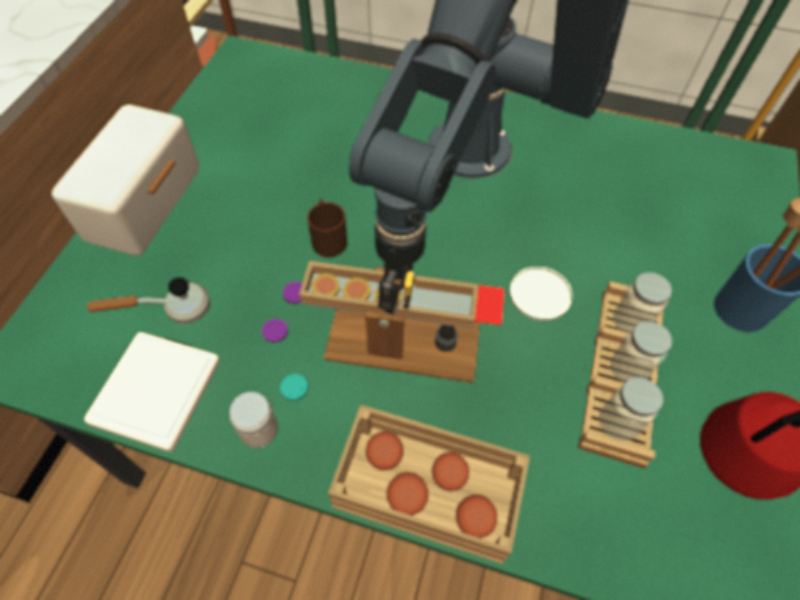

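View pics/b.png

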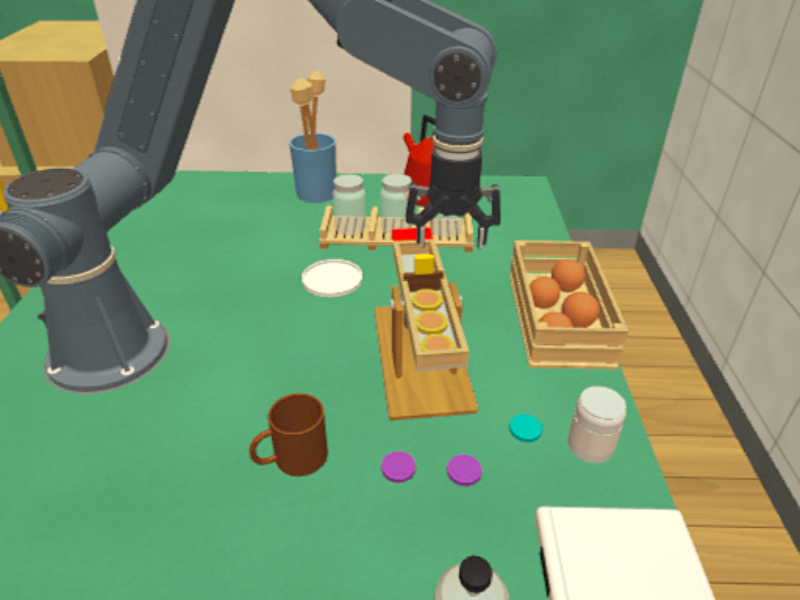

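Scene view (800 px): trough with the red lip at (490,305), yellow gate tab at (408,283), white lid at (540,292), brass lids at (327,285), (357,289). Side view: tab (424,264), lip (412,235), lid (332,277), lids (427,299), (432,322), (437,345). The purple and turquoise discs lie on the table, and the red kettle, the square white board and the capped jar are not part of the job.

```bash
python3 - <<'E'
from h import *
ds=pickle.load(open('d0.pkl','rb'))
for n,d in ds.items():
    P=pts(d); hsv=cv2.cvtColor(d['color'],cv2.COLOR_BGR2HSV); H,S,V=[hsv[...,i].astype(int) for i in range(3)]
    inx=(P[...,0]>.35)&(P[...,0]<.85)&(abs(P[...,1])<.4)
    M={'red':((H<6)|(H>174))&(S>200)&(V>150)&(P[...,2]>.15)&(P[...,2]<.2),
       'yellow':(abs(H-26)<5)&(S>190)&(V>130)&(P[...,2]>.17),
       'white':(S<50)&(V>170)&(P[...,2]<.03),
       'brass':(abs(H-18)<7)&(S>90)&(P[...,2]>.155)&(P[...,2]<.168)}
    for k,m in M.items():
        m=(m&inx).astype(np.uint8); c,l,st,ce=cv2.connectedComponentsWithStats(m)
        for i in range(1,c):
            if st[i,4]<25: continue
            Q=P[l==i]; md=np.nanmedian(Q,0)
            print(n,k,st[i],ce[i].round(1),'med',md.round(4),'mid',((np.percentile(Q,2,0)+np.percentile(Q,98,0))/2).round(4),'p2',np.percentile(Q,2,0).round(4),'p98',np.percentile(Q,98,0).round(4))
            if k=='red':
                r=cv2.minAreaRect(np.float32(Q[:,:2]*1000)); print('   rect',r)
    # wall tops
    m=inx&(abs(P[...,2]-.176)<.004)&(H>8)&(H<24)&(abs(P[...,1])<.25)&(S>60)
    Q=P[m]; 
    if len(Q)>50: print(n,'wall rect',cv2.minAreaRect(np.float32(Q[:,:2]*1000)),len(Q))
E
```

```text
scene red [305 184  16  22 217] [312.4 195.1] med [0.568  0.1492 0.1777] mid [0.5656 0.1506 0.1775] p2 [0.5321 0.1305 0.1742] p98 [0.5991 0.1706 0.1808]
   rect ((565.1668090820312, 150.95077514648438), (70.10533142089844, 38.48375701904297), 7.804561614990234)
scene white [326 173  40  31 868] [345.4 189.3] med [0.3973 0.2496 0.0058] mid [0.4024 0.2489 0.0079] p2 [0.3524 0.19   0.0012] p98 [0.4524 0.3077 0.0147]
scene brass [196 171  48  21 382] [218.1 180.5] med [ 0.5872 -0.1245  0.1617] mid [ 0.5919 -0.1221  0.1618] p2 [ 0.5625 -0.1809  0.156 ] p98 [ 0.6213 -0.0632  0.1676]
scene brass [264 180  38   8  97] [282.5 184. ] med [0.5453 0.0606 0.161 ] mid [0.5448 0.0594 0.1616] p2 [0.5368 0.0087 0.1554] p98 [0.5527 0.11   0.1678]
scene brass [193 190 110  19 352] [247.  200.3] med [ 0.6328 -0.0247  0.1626] mid [ 0.6248 -0.0216  0.1615] p2 [ 0.604  -0.1681  0.1553] p98 [0.6455 0.1248 0.1678]
scene wall rect ((585.5220336914062, -16.685806274414062), (79.20494842529297, 337.1916198730469), 7.598517894744873) 664
side red [251 146  16   8 107] [258.7 149.5] med [0.5493 0.15   0.1763] mid
[... 1667 characters left out ...]
0.6002 -0.1357  0.1615] p2 [ 0.5572 -0.1912  0.1553] p98 [ 0.6431 -0.0802  0.1677]
side brass [268 200  16  10 135] [275.6 204.6] med [ 0.5955 -0.0897  0.1607] mid [ 0.5944 -0.0891  0.1607] p2 [ 0.5761 -0.1078  0.1585] p98 [ 0.6128 -0.0704  0.1629]
side brass [267 208  19   6  31] [276.4 211.1] med [ 0.5979 -0.1133  0.1576] mid [ 0.5964 -0.109   0.1584] p2 [ 0.5751 -0.1166  0.1553] p98 [ 0.6177 -0.1013  0.1616]
side brass [270 215  19  10 138] [279.5 219.5] med [ 0.603  -0.1466  0.1605] mid [ 0.6031 -0.145   0.1603] p2 [ 0.5847 -0.1609  0.1579] p98 [ 0.6215 -0.129   0.1628]
side wall rect ((586.8195190429688, -15.949844360351562), (77.1240463256836, 347.6911926269531), 7.923980712890625) 712
```

Request:
step_arm(moves=[1,-0.1,0.01,0.0,0.02,1,-0.205,0.02,0.0,0.041,1,-0.205,0.02,0.0,0.041,1,-0.205,0.02,0.0,0.041], grip_force=30)

```text
t: 0.6
tcp_pos: [0.5848, 0.0039, 0.304]
tool_rot: [0.661, 0.751, 0.0, 0.001]
force: [0.1, 0.3, 0.1]
finger_gap: 1.0
gripper_force: 0.0
```

```bash
python3 - <<'E'
from h import *
d=snap('wrist'); pickle.dump(d,open('w1.pkl','wb')); cv2.imwrite('pics/w1.png',d['color'])
P=pts(d); hsv=cv2.cvtColor(d['color'],cv2.COLOR_BGR2HSV); H,S,V=[hsv[...,i].astype(int) for i in range(3)]
print(d['s']['tcp_pos'],d['s']['tool_rot'],d['s']['force'])
m=(abs(H-26)<6)&(S>170)&(V>110); Q=P[m]; print('yellow',m.sum(),np.nanpercentile(Q,[2,50,98],axis=0).round(4))
T=Q[Q[:,2]>np.nanpercentile(Q[:,2],98)-.004]; print('top',cv2.minAreaRect(np.float32(T[:,:2]*1000)))
m=((H<6)|(H>174))&(S>200)&(V>120)&(P[...,2]>.15); Q=P[m]; print('red',m.sum(),np.nanpercentile(Q,[2,50,98],axis=0).round(4) if m.sum() else '')
E
```

```text
[0.58478268 0.00387195 0.30398859] [6.60509002e-01 7.50817892e-01 3.05868368e-04 5.07978576e-04] [0.08352428 0.29246066 0.14715377]
yellow 1372 [[ 0.5679 -0.      0.2028]
 [ 0.5822  0.008   0.2194]
 [ 0.5968  0.0131  0.221 ]]
top ((582.2958984375, 5.977544784545898), (30.885801315307617, 11.646127700805664), 7.795677185058594)
red 21 [[0.5303 0.1243 0.1745]
 [0.5471 0.1263 0.1756]
 [0.5979 0.1336 0.1769]]
```

View pics/w1.png

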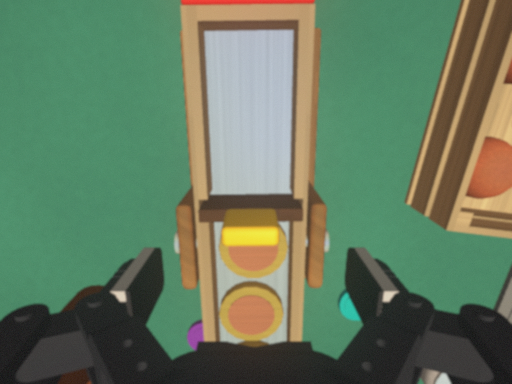

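The wrist view shows the tab at (250,227) and the gate at (250,208). The fingers close along world x, so a quarter turn is needed.

Request:
step_arm(moves=[1,-0.012,0.01,0,0.056,1,-0.012,0.01,0,0.112,1,-0.012,0.01,0,0.168,1,-0.012,0.01,0,0.224,1,-0.012,0.01,0,0.28,1,-0.012,0.01,0,0.336,1,-0.012,0.01,0,0.392,1,-0.012,0.01,0,0.448,1,-0.012,0.01,0,0.502,1,-0.012,0.01,0,0.502,0.7,-0.012,0.01,0,0.502,0.7,-0.012,0.01,0,0.502])

```text
t: 2.15
tcp_pos: [0.5817, 0.006, 0.3039]
tool_rot: [-0.067, 0.998, -0.0, 0.0]
force: [0.2, -0.4, -0.6]
finger_gap: 0.694
gripper_force: 0.0
```

```bash
python3 - <<'E'
from h import *
d=snap('wrist'); P=pts(d); hsv=cv2.cvtColor(d['color'],cv2.COLOR_BGR2HSV); H,S,V=[hsv[...,i].astype(int) for i in range(3)]
print(d['s']['tcp_pos'],d['s']['tool_rot'],d['s']['q'],d['s']['finger_gap'])
m=(abs(H-26)<6)&(S>170)&(V>110); Q=P[m]; print('yellow',m.sum(),np.nanpercentile(Q,[2,50,98],axis=0).round(4))
T=Q[Q[:,2]>np.nanpercentile(Q[:,2],98)-.004]; print('top',cv2.minAreaRect(np.float32(T[:,:2]*1000)))
E
```

```text
[0.58173593 0.00600427 0.30386729] [-6.67615665e-02  9.97768958e-01 -1.23689091e-05  2.02544353e-05] [-1.81648645e-01  4.69127712e-01  1.54374479e+00 -1.55077101e-05
  1.12867480e+00 -1.88606086e+00] 0.6942834633303165
yellow 996 [[ 5.672e-01 -4.000e-04  2.180e-01]
 [ 5.814e-01  5.300e-03  2.197e-01]
 [ 5.962e-01  1.150e-02  2.210e-01]]
top ((581.7822875976562, 5.255084037780762), (31.1140193939209, 11.122804641723633), 8.257508277893066)
```

Request:
step_arm(moves=[0.7,0,0,-0.08,0,0.7,0,0,-0.16,0,0.7,0,0,-0.22,0,0.7,0,0,-0.22,0,0.4,0,0,-0.22,0,0.2,0,0,-0.22,0,0,0,0,-0.22,0,0,0,0,-0.22,0,0,0,0,-0.22,0,0,0,0,-0.22,0], grip_force=30)

```text
t: 3.45
tcp_pos: [0.5819, 0.006, 0.2605]
tool_rot: [-0.067, 0.998, -0.0, 0.001]
force: [0.0, 0.9, 4.6]
finger_gap: 0.136
gripper_force: 32.0
```

Request:
step_arm(moves=[0,0,0,0.04,0,0,0,0,0.08,0,0,0,0,0.13,0,0,0,0,0.2,0,0,0,0,0.3,0,0,0,0,0.4,0,0,0,0,0.4,0])

```text
t: 4.32
tcp_pos: [0.5825, 0.0059, 0.3423]
tool_rot: [-0.068, 0.998, -0.001, 0.002]
force: [1.3, -0.9, -0.2]
finger_gap: 0.132
gripper_force: 31.4
```

```bash
python3 - <<'E'
from h import *
d=snap('scene'); e=snap('side'); print(d['s']['tcp_pos'],d['s']['force'],d['s']['finger_gap'])
cv2.imwrite('pics/c.png',cv2.resize(np.hstack([d['color'][100:290,150:400],e['color'][100:290,180:430]]),(800,304)))
P=pts(d); hsv=cv2.cvtColor(d['color'],cv2.COLOR_BGR2HSV)
E
```

```text
[0.58250376 0.00590829 0.3422968 ] [ 1.27071435 -0.89118317 -0.20161987] 0.13233625212920377
```

View pics/c.png

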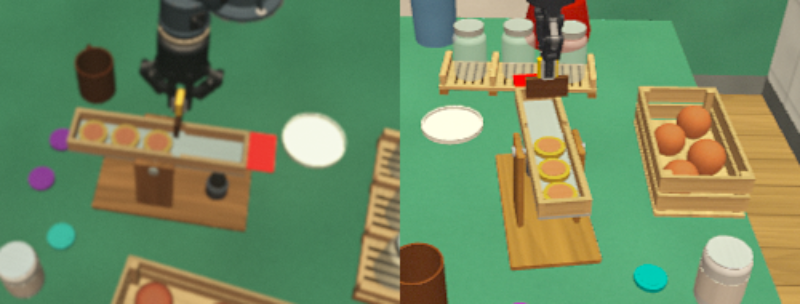

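The gate is out and held in the fingers, clear of the trough. The three lids are still in the row.

Request:
step_arm(moves=[0,-0.06,0.08,0,0,0,-0.17,0.23,0,0,0,-0.3,0.4,0,0,0,-0.43,0.58,0,0,0,-0.56,0.76,0,0,0,-0.67,0.91,0,0,0,-0.73,1.0,0,0,0,-0.73,1.0,0,0])

```text
t: 5.42
tcp_pos: [0.433, 0.2074, 0.3392]
tool_rot: [-0.069, 0.998, -0.0, -0.001]
force: [-0.1, -1.0, -0.0]
finger_gap: 0.138
gripper_force: 31.4
```

Request:
step_arm(moves=[0,-0.08,0.1,-0.1,0,0,-0.17,0.22,-0.3,0,0,-0.17,0.22,-0.5,0,0,-0.17,0.22,-0.7,0,0,-0.17,0.22,-0.85,0,0,-0.17,0.22,-0.95,0,0,-0.17,0.22,-0.95,0,0,-0.17,0.22,-0.95,0])

```text
t: 6.42
tcp_pos: [0.402, 0.2499, 0.1503]
tool_rot: [-0.067, 0.998, 0.0, 0.0]
force: [0.5, 0.1, 0.2]
finger_gap: 0.134
gripper_force: 31.4
```

```bash
python3 - <<'E'
from h import *
d=snap('scene'); e=snap('side'); print(d['s']['tcp_pos'],d['s']['tool_rot'],d['s']['force'],d['s']['finger_gap'])
c=e['color'][100:250,150:350]; cv2.imwrite('pics/e.png',cv2.resize(np.hstack([d['color'][110:260,270:470],c]),(800,300)))
E
```

```text
[0.4020092  0.24992455 0.15030063] [-6.73100533e-02  9.97732048e-01  5.41086268e-05  3.37484489e-04] [0.49022601 0.09018984 0.20224538] 0.13429220723872376
```

View pics/e.png

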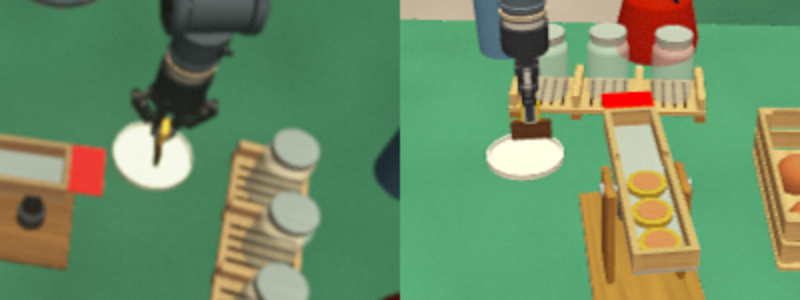

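The gate hangs upright over the middle of the white lid: crop (160,150) scene, (530,130) side.

Request:
step_arm(moves=[0,0,0,-0.08,0,0,0,0,-0.14,0,0,0,0,-0.16,0,0,0,0,-0.17,0,0,0,0,-0.175,0,0,0,0,-0.175,0,0,0,0,-0.175,0])

```text
t: 7.4
tcp_pos: [0.4017, 0.2501, 0.1151]
tool_rot: [-0.068, 0.998, 0.0, 0.0]
force: [0.2, 0.2, 0.3]
finger_gap: 0.133
gripper_force: 31.4
```

Request:
step_arm(moves=[0,0,0,-0.005,0,0,0,0,-0.008,0,0,0,0,-0.008,0])

```text
t: 7.78
tcp_pos: [0.4017, 0.2501, 0.1145]
tool_rot: [-0.068, 0.998, 0.0, 0.001]
force: [-1.2, -0.6, 11.2]
finger_gap: 0.14
gripper_force: 33.2
```

Request:
step_arm(moves=[0,0,0,0.004,0,0.16,0,0,0.004,0,0.2,0,0,0.004,0,0.25,0,0,0.004,0,0.35,0,0,0.004,0,0.35,0,0,0.004,0,0.35,0,0,0.04,0,0.35,0,0,0.15,0,0.35,0,0,0.35,0,0.35,0,0,0.6,0,0.35,0,0,0.85,0,0.35,0,0,0.85,0])

```text
t: 9.28
tcp_pos: [0.4033, 0.2507, 0.2875]
tool_rot: [-0.068, 0.998, 0.001, 0.005]
force: [-0.2, -0.3, 1.0]
finger_gap: 0.345
gripper_force: 0.0
```

```bash
python3 - <<'E'
from h import *
d=snap('scene'); e=snap('side'); w=snap('wrist'); print(d['s']['tcp_pos'],d['s']['force'],d['s']['finger_gap'])
c=e['color'][100:250,150:350]; cv2.imwrite('pics/f.png',cv2.resize(np.hstack([d['color'][110:260,270:470],c]),(800,300)))
for d in (e,w):
    P=pts(d); hsv=cv2.cvtColor(d['color'],cv2.COLOR_BGR2HSV); H,S,V=[hsv[...,i].astype(int) for i in range(3)]
    m=(abs(H-26)<6)&(S>170)&(V>110)&(P[...,2]<.12)&(abs(P[...,0]-.4)<.07); print(m.sum(),np.nanpercentile(P[m],[2,50,98],axis=0).round(4) if m.any() else '')
    m=((H<6)|(H>174))&(S>200)&(V>150)&(abs(P[...,2]-.176)<.01)
    if m.sum()>30: print(cv2.minAreaRect(np.float32(P[m][:,:2]*1000)),np.median(P[m],0))
E
```

```text
[0.40334389 0.25074932 0.2874892 ] [-0.15390093 -0.30950411  0.96220096] 0.3446283667810866
91 [[0.3891 0.2397 0.0412]
 [0.4032 0.2446 0.0606]
 [0.4165 0.2549 0.0753]]
((562.2658081054688, 152.606201171875), (73.52152252197266, 41.46017837524414), 8.86451244354248) [0.56135938 0.15161952 0.17634322]
10 [[0.4087 0.2474 0.0725]
 [0.4136 0.2515 0.0739]
 [0.4151 0.2538 0.0747]]
```

View pics/f.png

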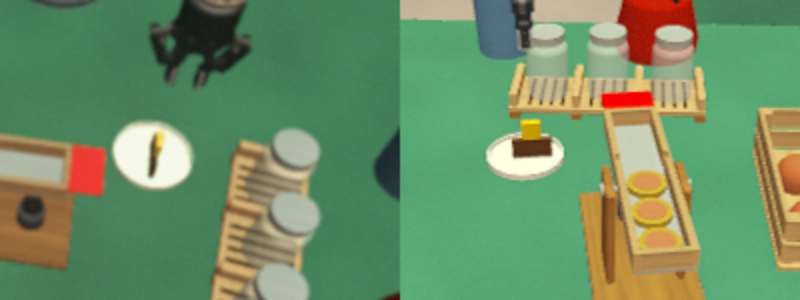

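The gate stands upright on the lid: (152,155) scene, (532,140) side. The red lip is at (88,170). Next: shut the fingers and go above the lip.

Request:
step_arm(moves=[0,0.08,-0.05,0,0,0,0.24,-0.15,0,0,0,0.43,-0.265,0,0,0,0.62,-0.385,0,0,0,0.75,-0.465,0,0,0,0.8,-0.495,0,0,0,0.8,-0.495,0,0,0,0.8,-0.495,-0.1,0,0,0.8,-0.495,-0.1,0])

```text
t: 10.55
tcp_pos: [0.5593, 0.1517, 0.2618]
tool_rot: [-0.068, 0.998, 0.0, -0.003]
force: [-1.2, 0.8, -0.0]
finger_gap: -0.0
gripper_force: 0.0
```

```bash
python3 - <<'E'
from h import *
import math
s=manip.sense(); print(s['tcp_pos'],s['force'],s['finger_gap'])
z0=None
for f in np.arange(0,.66,.05):
    a=.182*math.cos(f)+.026*math.sin(f)-.182; z=-.182*math.sin(f)+.026*math.cos(f)-.026
    print(round(f,2),'dx %.3f dy %.3f dz %.3f'%(-.13*a/.2,.99*a/.2,z/.2))
E
```

```text
[0.55927517 0.15167108 0.26177398] [-1.21105043  0.79017016 -0.02391678] -0.0003856417296155521
0.0 dx -0.000 dy 0.000 dz 0.000
0.05 dx -0.001 dy 0.005 dz -0.046
0.1 dx -0.001 dy 0.008 dz -0.091
0.15 dx -0.001 dy 0.009 dz -0.137
0.2 dx -0.001 dy 0.008 dz -0.183
0.25 dx -0.001 dy 0.004 dz -0.229
0.3 dx 0.000 dy -0.002 dz -0.275
0.35 dx 0.001 dy -0.010 dz -0.320
0.4 dx 0.003 dy -0.021 dz -0.365
0.45 dx 0.004 dy -0.034 dz -0.409
0.5 dx 0.006 dy -0.049 dz -0.452
0.55 dx 0.009 dy -0.066 dz -0.495
0.6 dx 0.011 dy -0.085 dz -0.537
0.65 dx 0.014 dy -0.106 dz -0.577
```

Request:
step_arm(moves=[0,0,0,-0.04,0,0,0,0,-0.06,0,0,0,0,-0.075,0,0,0,0.003,-0.1,0,0,0,0.006,-0.13,0,0,0,0.008,-0.16,0,0,0,0.009,-0.195,0,0,0,0.009,-0.23,0,0,0,0.006,-0.27,0,0,0,0.002,-0.31,0,0,0,-0.002,-0.34,0,0,0,-0.002,-0.34,0])

```text
t: 12.05
tcp_pos: [0.5617, 0.1507, 0.1948]
tool_rot: [-0.067, 0.998, 0.0, -0.0]
force: [-2.4, 3.2, 3.4]
finger_gap: -0.004
gripper_force: 2.1
```

Request:
step_arm(moves=[0,0,-0.005,-0.025,0,0,0.001,-0.011,-0.055,0,0,0.002,-0.017,-0.08,0,0,0.003,-0.022,-0.1,0,0,0.003,-0.022,-0.1,0])

```text
t: 12.68
tcp_pos: [0.5623, 0.1463, 0.1749]
tool_rot: [-0.067, 0.998, 0.0, -0.0]
force: [-1.1, 4.9, 3.0]
finger_gap: 0.0
gripper_force: 2.5
```

Request:
step_arm(moves=[0,0,0.005,-0.01,0,0,0,0.005,-0.02,0,0,0,0.005,-0.02,0])

```text
t: 13.05
tcp_pos: [0.5626, 0.1465, 0.1713]
tool_rot: [-0.068, 0.998, -0.001, 0.0]
force: [-0.6, -0.6, 5.0]
finger_gap: 0.003
gripper_force: 1.9
```

Request:
step_arm(moves=[0,0,0,-0.01,0,0,0,0,-0.015,0,0,0,0,-0.015,0])

```text
t: 13.42
tcp_pos: [0.5627, 0.1471, 0.1684]
tool_rot: [-0.067, 0.998, -0.0, 0.001]
force: [0.7, -0.8, 4.4]
finger_gap: 0.002
gripper_force: 1.9
```

Request:
step_arm(moves=[0,0,-0.003,-0.01,0,0,0,-0.005,-0.015,0,0,0,-0.005,-0.015,0])

```text
t: 13.8
tcp_pos: [0.5628, 0.1462, 0.1655]
tool_rot: [-0.068, 0.998, -0.0, 0.001]
force: [1.3, -0.8, 5.4]
finger_gap: -0.006
gripper_force: 1.9
```

Request:
step_arm(moves=[0,0,-0.003,-0.01,0,0,0,-0.005,-0.015,0,0,0,-0.005,-0.015,0])

```text
t: 14.18
tcp_pos: [0.5628, 0.1453, 0.1625]
tool_rot: [-0.067, 0.998, 0.0, 0.001]
force: [1.3, -0.1, 5.4]
finger_gap: -0.001
gripper_force: 2.0
```

Request:
step_arm(moves=[0,0,-0.003,-0.01,0,0,0,-0.005,-0.015,0,0,0,-0.005,-0.015,0])

```text
t: 14.55
tcp_pos: [0.5628, 0.1444, 0.1595]
tool_rot: [-0.067, 0.998, 0.0, 0.001]
force: [2.2, -0.1, 4.9]
finger_gap: -0.0
gripper_force: 2.1
```

Request:
step_arm(moves=[0,0,-0.003,-0.01,0,0,0,-0.005,-0.015,0,0,0,-0.005,-0.015,0])

```text
t: 14.92
tcp_pos: [0.5628, 0.1434, 0.1565]
tool_rot: [-0.067, 0.998, 0.0, 0.001]
force: [1.2, -0.5, 5.2]
finger_gap: 0.002
gripper_force: 2.1
```

Request:
step_arm(moves=[0,0,-0.003,-0.01,0,0,0,-0.005,-0.015,0,0,0,-0.005,-0.015,0])

```text
t: 15.3
tcp_pos: [0.5627, 0.1424, 0.1535]
tool_rot: [-0.067, 0.998, 0.0, 0.001]
force: [1.8, 0.7, 4.9]
finger_gap: 0.006
gripper_force: 2.2
```

Request:
step_arm(moves=[0,0,-0.003,-0.01,0,0,0,-0.005,-0.015,0,0,0,-0.005,-0.015,0])

```text
t: 15.68
tcp_pos: [0.5627, 0.1415, 0.1509]
tool_rot: [-0.067, 0.998, 0.0, 0.001]
force: [0.9, 0.3, 8.1]
finger_gap: 0.0
gripper_force: 3.1
```

Request:
step_arm(moves=[0,0,-0.001,-0.006,0,0,0,-0.002,-0.011,0,0,0,-0.002,-0.011,0])

```text
t: 16.05
tcp_pos: [0.5628, 0.141, 0.1495]
tool_rot: [-0.068, 0.998, 0.0, 0.001]
force: [0.6, 0.5, 13.2]
finger_gap: 0.001
gripper_force: 5.2
```

```bash
cat > look.py <<'E'
import sys
from h import *
print(manip.sense()['force'],manip.sense()['tcp_pos'])
d=snap('scene'); e=snap('side')
cv2.imwrite('pics/%s.png'%sys.argv[1],cv2.resize(np.hstack([d['color'][120:270,170:370],e['color'][110:260,190:390]]),(800,300)))
print(manip.sense()['force'])
E
python3 look.py g
```

```text
[ 0.61933527  0.54220591 13.19698099] [0.5628264  0.14103387 0.14954007]
[ 0.11569502 -0.58938738 12.37019934]
```

View pics/g.png

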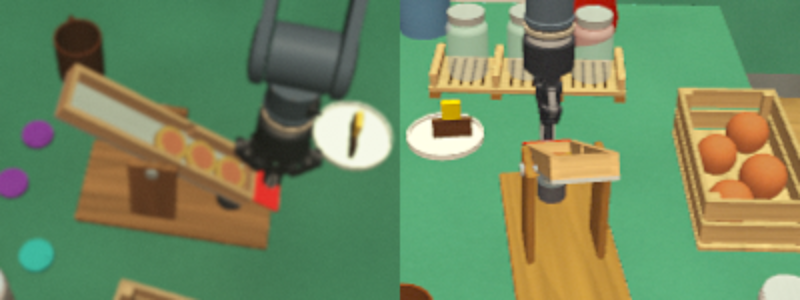

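The trough is tilted onto the buffer at 13 N. The lids are touching each other near the lip end, at crop (172,142), (202,157), (232,172). I'll hold, then measure whether they have arrived.

Request:
step_arm(moves=[0,0,0,0,0,0,0,0,0,0,0,0,0,0,0,0,0,0,0,0,0,0,0,0,0,0,0,0,0,0,0,0,0,0,0,0,0,0,0,0])

```text
t: 17.15
tcp_pos: [0.5628, 0.1411, 0.1496]
tool_rot: [-0.068, 0.998, 0.0, 0.001]
force: [-0.6, -0.3, 12.2]
finger_gap: 0.005
gripper_force: 5.1
```

```bash
cat > lids.py <<'E'
from h import *
import sys
f=float(sys.argv[1]); d=snap('scene'); P=pts(d); print(manip.sense()['force'])
hin=np.array([.5869,-.0297,.15]); th=np.radians(7.6)
ex=np.array([np.cos(th),np.sin(th),0]); h=np.array([-np.sin(th),np.cos(th),0]); k=np.array([0,0,1.])
ey=h*np.cos(f)-k*np.sin(f); ez=h*np.sin(f)+k*np.cos(f)
L=(P-hin)@np.stack([ex,ey,ez],1)
hsv=cv2.cvtColor(d['color'],cv2.COLOR_BGR2HSV); H,S,V=[hsv[...,i].astype(int) for i in range(3)]
m=(abs(L[...,0])<.02)&(abs(L[...,1])<.148)&(L[...,2]>-.006)&(L[...,2]<.02)
br=m&(S>100)
hb,_=np.histogram(L[...,1][br],np.arange(-.15,.155,.01)); ha,_=np.histogram(L[...,1][m],np.arange(-.15,.155,.01))
print(list(zip(np.arange(-145,150,10),hb,ha)))
o=br&(H<14)&(abs(L[...,0])<.015); c,l,st,ce=cv2.connectedComponentsWithStats(o.astype(np.uint8))
for i in range(1,c):
    if st[i,4]>15: print(ce[i],st[i,4],L[l==i].mean(0).round(4))
E
python3 lids.py 0.58
```

```text
[ 0.32754829 -0.46513924 10.80866288]
[(np.int64(-145), np.int64(0), np.int64(9)), (np.int64(-135), np.int64(0), np.int64(34)), (np.int64(-125), np.int64(0), np.int64(33)), (np.int64(-115), np.int64(0), np.int64(32)), (np.int64(-105), np.int64(0), np.int64(30)), (np.int64(-95), np.int64(0), np.int64(31)), (np.int64(-85), np.int64(0), np.int64(29)), (np.int64(-75), np.int64(0), np.int64(32)), (np.int64(-65), np.int64(0), np.int64(29)), (np.int64(-55), np.int64(0), np.int64(27)), (np.int64(-45), np.int64(0), np.int64(32)), (np.int64(-35), np.int64(0), np.int64(31)), (np.int64(-25), np.int64(0), np.int64(26)), (np.int64(-15), np.int64(0), np.int64(29)), (np.int64(-5), np.int64(30), np.int64(43)), (np.int64(5), np.int64(31), np.int64(31)), (np.int64(15), np.int64(36), np.int64(36)), (np.int64(25), np.int64(33), np.int64(33)), (np.int64(35), np.int64(27), np.int64(27)), (np.int64(45), np.int64(31), np.int64(39)), (np.int64(55), np.int64(32), np.int64(32)), (np.int64(65), np.int64(32), np.int64(32)), (np.int64(75), np.int64(34), np.int64(34)), (np.int64(85), np.int64(30), np.int64(30)), (np.int64(95), np.int64(24), np.int64(25)), (np.int64(105), np.int64(30), np.int64(31)), (np.int64(115), np.int64(30), np.int64(30)), (np.int64(125), np.int64(33), np.int64(33)), (np.int64(135), np.int64(25), np.int64(25)), (np.int64(145), np.int64(24), np.int64(24))]
[255.81944444 191.        ] 72 [-0.      0.0178  0.0118]
[270.90909091 198.34848485] 66 [-0.0006  0.0713  0.0126]
[285.1        205.74285714] 70 [0.0006 0.1235 0.0138]
```

The lids sit at y = 18, 71 and 124 mm, fully at the lip end. A small nudge keeps the push near 13 N, then I'll ease up.

Request:
step_arm(moves=[0,0,0,-0.003,0,0,0,0,-0.003,0,0,0,0,-0.003,0,0,0,0,-0.003,0])

```text
t: 17.7
tcp_pos: [0.5628, 0.141, 0.1493]
tool_rot: [-0.068, 0.998, -0.0, 0.001]
force: [-0.2, -0.7, 13.3]
finger_gap: -0.002
gripper_force: 5.8
```

Request:
step_arm(moves=[0,0,0.002,0.01,0,0,0,0.005,0.025,0,0,0,0.01,0.045,0,0,0,0.017,0.07,0,0,0,0.024,0.095,0,0,0,0.03,0.12,0,0,0,0.036,0.145,0,0,0,0.041,0.17,0,0,0,0.045,0.195,0,0,0,0.049,0.22,0,0,0,0.052,0.245,0,0,0,0.052,0.255,0])

```text
t: 19.2
tcp_pos: [0.5619, 0.151, 0.1988]
tool_rot: [-0.068, 0.998, -0.0, -0.0]
force: [-2.9, 1.8, 2.3]
finger_gap: 0.004
gripper_force: 1.7
```

Request:
step_arm(moves=[0,0,0.002,0.02,0,0,0,0.004,0.045,0,0,0,0.005,0.07,0,0,0,0.006,0.095,0,0,0,0.006,0.12,0,0,0,0.005,0.145,0,0,0,0.004,0.17,0,0,0,0.003,0.19,0,0,0,0.002,0.21,0,0,0,0.001,0.225,0,0,0,0,0.235,0,0,0,0,0.235,0])

```text
t: 20.7
tcp_pos: [0.5625, 0.151, 0.2457]
tool_rot: [-0.068, 0.998, -0.0, 0.0]
force: [-0.7, -1.4, 1.5]
finger_gap: -0.0
gripper_force: 0.7
```

Request:
step_arm(moves=[0,0,0,0.005,0,0,0,0,0.01,0,0,0,0,0.015,0,0,0,0,0.02,0,0,0,0,0.025,0,0,0,0,0.035,0,0,0,0,0.05,0,0,0,0,0.05,0])

```text
t: 21.7
tcp_pos: [0.5623, 0.1513, 0.2558]
tool_rot: [-0.068, 0.998, 0.0, 0.0]
force: [0.3, -0.1, 0.4]
finger_gap: -0.001
gripper_force: 0.0
```

Request:
step_arm(moves=[0,0,0,0.05,0,0,0,0,0.2,0,0,0,0,0.4,0,0,0,0,0.5,0,0,0,0,0.5,0])

```text
t: 22.32
tcp_pos: [0.563, 0.1513, 0.358]
tool_rot: [-0.068, 0.998, 0.0, 0.003]
force: [0.5, -0.1, -0.9]
finger_gap: 0.002
gripper_force: 0.0
```

```bash
python3 look.py i; python3 lids.py 0
```

```text
[ 0.46838781 -0.14349749 -0.92273502] [0.56300902 0.15133316 0.35797379]
[-0.87949718 -0.39233232  0.18745349]
[ 0.94152513  0.31975938 -1.26843898]
[(np.int64(-145), np.int64(0), np.int64(27)), (np.int64(-135), np.int64(0), np.int64(31)), (np.int64(-125), np.int64(0), np.int64(33)), (np.int64(-115), np.int64(0), np.int64(30)), (np.int64(-105), np.int64(0), np.int64(35)), (np.int64(-95), np.int64(0), np.int64(33)), (np.int64(-85), np.int64(0), np.int64(32)), (np.int64(-75), np.int64(0), np.int64(31)), (np.int64(-65), np.int64(0), np.int64(35)), (np.int64(-55), np.int64(0), np.int64(33)), (np.int64(-45), np.int64(0), np.int64(31)), (np.int64(-35), np.int64(0), np.int64(34)), (np.int64(-25), np.int64(0), np.int64(33)), (np.int64(-15), np.int64(0), np.int64(33)), (np.int64(-5), np.int64(16), np.int64(31)), (np.int64(5), np.int64(37), np.int64(37)), (np.int64(15), np.int64(40), np.int64(40)), (np.int64(25), np.int64(38), np.int64(38)), (np.int64(35), np.int64(42), np.int64(45)), (np.int64(45), np.int64(24), np.int64(36)), (np.int64(55), np.int64(35), np.int64(37)), (np.int64(65), np.int64(40), np.int64(40)), (np.int64(75), np.int64(41), np.int64(41)), (np.int64(85), np.int64(40), np.int64(40)), (np.int64(95), np.int64(24), np.int64(33)), (np.int64(105), np.int64(33), np.int64(37)), (np.int64(115), np.int64(38), np.int64(38)), (np.int64(125), np.int64(42), np.int64(42)), (np.int64(135), np.int64(40), np.int64(40)), (np.int64(145), np.int64(27), np.int64(29))]
[254.94047619 188.77380952] 84 [0.0005 0.0187 0.0119]
[273.2804878  191.15853659] 82 [-0.0005  0.0714  0.012 ]
[291.8        194.29411765] 85 [0.0007 0.1244 0.0117]
```

View pics/i.png

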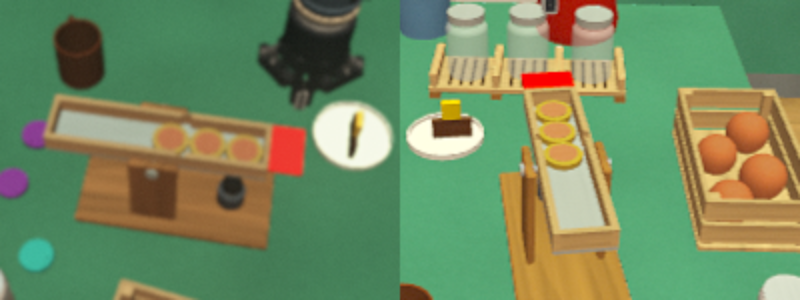

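The trough is level again, with the three lids at the lip end: crop (170,138), (207,143), (244,148). The gate stands on the white lid at (355,133), and the arm is clear.

```bash
python3 -c "
from station import manip
print(manip.sign_off())"
```

```text
the job is handed in; nothing more can be done
None
```

The job is done and handed in at about 22 s: the gate stands on the white lid, the lip was pressed onto the buffer at about 13 N, all three jar lids are at the lip end, and the trough was eased back up level.

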